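Open the bench mill's rollers by one turn of its hand wheel

ROBOT

A 7-joint arm with a two-finger parallel gripper is mounted at the origin on the work surface. World frame = base frame: x ahead of the robot, y to its left, z up, the work surface at z = 0. Lengths are in m, angles in rad, forces in N, time in s.
With the tool pointing down it reaches from about 0.425 to 0.925 m from the base axis. Payload 6.8 kg.
Tool frame: the origin (TCP) lies at the very end of the fingers, on their centre line; the grasp point (between the pads) lies 19 mm behind it; z points along the fingers, x is the direction in which the jaws open and shut, and the axes are right-handed (so a half turn about z gives the same grasp; the last joint's range is limited). The gripper opens to 85 mm and grips with 20 to 120 N. Pads are 22 mm wide; open, the fingers measure 114 mm over their backs; the gripper's body (76 mm by 85 mm) begins 54 mm behind the grasp point. The pads swing forward as they close: fully open they stand 13 mm farther back than shut.
Start: joints at [1.025, 0.477, 0.022, 1.555, -0.011, 1.109, -0.083], TCP at [0.286, -0.611, 0.231] pointing down, gripper open.
Joint ranges: [-2.96, 2.96], [-0.34, 2.1], [-1.41, 1.46], [0.24, 2.44], [-1.37, 4.51], [0.17, 1.92], [-2.96, 2.96]. Speed limits (rad/s): [2.39, 2.39, 3.14, 3.14, 3.14, 3.14, 3.14].

INTERFACE

Orientations are given as a rotation vector (axis times angle).
In Python, from bench import r, grab_frame gives the robot as it stands. The module is installed in compiled form; this text tells all that it offers.
- The arm moves only by the tool send_rows, never from a script. Its argument "series" is a list of rows, each a list of 2 entries, a list of its own where there are three numbers: the shift along the tool's x, y, z in m, then the turn, a rotation vector about the tool's x, y, z in units of 5 degrees (1.0 is 5 degrees). A call has 1 to 20 rows; each row shifts and turns the commanded pose from where the row before left it, along the tool's axes as they then stand; what a row does not reach is not made up. A row lasts 1/8 s, in which the tool goes at most 62.5 mm and 10.7 degrees, less where a joint would pass 70% of its speed; a pose out of reach is approached as far as the arm can. A call is refused whole if a number of a shift passes 0.0625 or a number of a turn 1, either way. A call with a gripper value outside its range is refused whole. "fingers" is the closure in counts, from 0 (fully open) to 255 (shut), set as the call begins (left out, the last holds). The fingers move at their own pace and stop on an object; "grip_force" is the grip in N (left out, the last holds). Time passes only in rows, so rows that do not move let the fingers close. It gives the time, the measured TCP pose, the force and the opening at its end, in the units of the state.
- r.get_obs(): the state, without advancing time (a new reading comes with each control period).
- grab_frame(name): name is "scene" or "top" or "wrist"; returns a dict with "frame" (420x560x3 uint8, red, green, blue), "fx", "fy", "cx", "cy" (pixels), "origin" and "rotation" of the camera in the world; the wrist camera has in their place "T_tool_cam" (4x4, takes a point from camera to tool coordinates, whose origin is the TCP and whose axes are the tool frame's). Camera axes: x right, y down, z forward; pixel columns grow to the right and rows downward; lengths in m; the calibration is good to about 2 mm. The wrist camera is an equidistant fisheye: a pixel r from the principal point sees the ray r / f radians off the axis. A picture is of the moment at which its call begins: read the wrist's pose just before it. There is no depth.
- r.hand_in(): hands the job in, once; it reports no verdict.
The state is a dict: "clock": time; "joints": joint angles; "qvel": joint speeds; "tau": joint torques, N m; "tcp_pos": TCP position; "orientation": TCP orientation; "contact_force": force on the tool from outside, world axes, zero at the start; "moment": the same for the moment, N m; "grip_width": finger opening in m.
Only numpy, scipy, OpenCV 4.12 (cv2) and the standard library are available. Lean on these libraries where they do the work, as an engineer would, in place of code of your own. Each camera call takes 0.05 s, during which the arm holds its last target.

TASK

Set the coffee mill one turn coarser. With the fingertips only, push the red-knobbed lock lever fully out away from the wheel to release it, push the black upright handle of the hand wheel round clockwise (seen from above) through exactly one turn so that the handle is over the red mark again, then push the lock lever fully back to where it was. Do not grip the handle or the knob, do not turn the wheel while it is locked, back past the mark or well beyond one turn, and leave the cups and other things standing where they are.

Things in the scene. Friction and masses are not known exactly. Their poses are not given: they have to be found in the camera images.
- mill: Orange bench coffee mill, a fixed box 110 mm high, 220 mm (its x) by 500 mm (its y, from -200 to +300). Origin on the table under the hand wheel's axis; x points away from the robot at yaw 0, y left, z up. A low black hopper with an amber lid (top 168 mm above the table) covers its top from y = +140 to +290. The lock lever is at its -y end. Everything stands on a work surface at height 0.
- wheel_axis (a point): Point on the vertical axis of the hand wheel, at the height of its rim's centre line (145 mm above the table). The steel wheel lies level: rim bar 12 mm thick, 75 mm from the axis (outer radius 81 mm, top of the rim 151 mm above the table), a thin yellow pointer out to 99 mm beside the handle, three spokes, hub 48 mm across and up to 164 mm above the table. It stands on a fixed white dial disc of 107 mm radius, whose top is 115 mm above the table.
- mark (a point): The red index mark, a red bar on the fixed white dial, at radius 98 mm from the wheel's axis, 116 mm above the table. It may lie in any direction round the dial. The wheel starts with its handle and yellow pointer over this mark.
- handle (a point): Centre of the upright black cylindrical handle at the end of one spoke of the wheel, 75 mm from the wheel's axis; 22 mm diameter, stands free from 154 to 210 mm above the table (this point at 182 mm), goes round with the wheel. Pushing it takes about 3 N; the wheel stays where it is left.
- wheel (a joint): Turn of the hand wheel in rad, growing clockwise seen from above; about 0 at the start (handle over the red mark), 6.283 after one turn. No stops within reach of the job.
- lock_pivot (a point): Point on the vertical axis of the lock lever, at mill x = 0, y = -160 mm, 145 mm above the table.
- lock_knob (a point): Centre of the upright red cylindrical knob at the end of the lock lever, 80 mm from the lever's pivot; 24 mm diameter, from 146 to 199 mm above the table (this point at 175 mm). Pushing it takes about 1.5 N; the lever stays where it is left.
- lock (a joint): Angle of the lock lever in rad: 0 locked (stop; the lever points along the mill's +x, the knob above a red dot on the mill), growing clockwise seen from above to 1.2 fully released (stop; the knob has swung out away from the wheel, past the mill's end). Starts within 0.08 of locked.
- espresso_cup: White cup, 56 mm across, 50 mm high, loose, standing on top of the mill at its near corner on the lever's side. Origin under its centre. Leave alone.
- tamper: Dark wooden tamper, 58 mm across, 82 mm high, loose on the table behind the mill. Origin under its centre. Leave alone.
- pitcher: Steel milk jug with a handle, 72 mm across, 90 mm high, loose on the table behind the mill. Origin under its centre. Leave alone.
- red_cup: Red cup, 72 mm across, 85 mm high, loose on the table behind the mill. Origin under its centre. Leave alone.
- syrup: Amber bottle, 64 mm across, 200 mm high, loose on the table behind the mill. Origin under its centre. Leave alone.
- shot_glass: Small glass, 52 mm across, 60 mm high, loose on the table off the mill's lever end. Origin under its centre. Leave alone.
- brush: Brush, 170 mm long, lying loose across the hopper lid of the mill, up to about 25 mm above the lid. Leave alone.

How it is judged:
On the way, in this order (a step that is already met when the one before it is completed fails the run):
1. lock lever pushed out (beyond 1.0 of 1.2 rad) with the wheel still at its mark (value of joint lock above 1 rad and value of joint wheel between -0.2 and 0.2 rad), for 0.2 s.
2. wheel one full turn on and at rest, handle over the mark within 10 degrees, lock still released (value of joint wheel between 6.113 and 6.453 rad and value of joint lock above 0.8 rad and velocity of joint wheel below 0.1 rad/s), for 0.2 s.
3. lock lever pushed back within 0.12 rad of locked (value of joint wheel between 6.113 and 6.453 rad and value of joint lock below 0.12 rad), for 0.2 s.
At the end, for the whole second after the job is handed in: The wheel rests one full turn on, its handle over the red mark within 0.17 rad (10 degrees); the lock lever is back within 0.12 rad of locked and at rest; the bystanders are within 30 mm of where they were, the standing ones upright within 0.3 rad (all of step 3 and velocity of joint wheel between -0.05 and 0.05 rad/s and velocity of joint lock between -0.05 and 0.05 rad/s and distance of each of espresso_cup, tamper, pitcher, red_cup, syrup, shot_glass, brush from where it was at the start of the episode below 0.03 m and angle between each of espresso_cup, tamper, pitcher, red_cup, syrup, shot_glass's own z axis and vertical below 0.3 rad); the robot touches nothing.
It fails at once if the wheel is turned off its mark (more than 0.25 rad) while the lock lever is in the locked half of its swing (value of joint lock below 0.5 rad and (value of joint wheel between 0.25 and 6.033 rad or value of joint wheel above 6.533 rad)).
It fails at once if the wheel is turned backwards past the mark by more than 0.35 rad, or more than 0.6 rad beyond one turn (value of joint wheel below -0.35 rad or value of joint wheel above 6.883 rad).
It fails at once if the wheel handle or the lock knob is taken between the fingers ((horizontal distance between the grasp point and handle below 0.01 m and height (world z) of the grasp point below 0.21 m and contact force between the fingers and wheel above 0.5 N) or (horizontal distance between the grasp point and lock_knob below 0.01 m and height (world z) of the grasp point below 0.21 m and contact force between the fingers and lock above 0.5 N)).
It fails at once if a bystander (cup, tamper, jug, bottle, glass, brush) is moved more than 30 mm or lifted (distance of any of espresso_cup, tamper, pitcher, red_cup, syrup, shot_glass, brush from where it was at the start of the episode above 0.03 m).
It also fails if it takes over 72 s, if anything falls off the work surface, if the arm or the gripper's body presses on something with over 40 N, if the wrist force passes 120 N, or if a joint passes its speed limit or range.

## Working session

There is one attempt and no reset: what is moved stays moved. The work goes in short steps, Python scripts to look and compute and a tool call to move; the robot and the scene stay as the last step left them, time stands still between calls to the robot, and variables do not carry over. Pictures are saved under pics/ and viewed, and the job is handed in when it is done.

Besides the shell and the picture viewer there is one more tool, called as name(argument=value, ...) on one line, values as JSON. send_rows: Moves the arm, as the interface text tells. Its arguments: {"type":"object","properties":{"series":{"type":"array"},"fingers":{"type":"number"},"grip_force":{"type":"number"}},"required":["series"]}

```bash
mkdir -p pics; python3 - <<'E'
from bench import r, grab_frame
import cv2,json,numpy as np
o=r.get_obs();print({k:np.round(v,3).tolist() for k,v in o.items()})
for n in ["scene","top","wrist"]:
    f=grab_frame(n);cv2.imwrite(f"pics/{n}0.png",f["frame"][:,:,::-1])
    print(n,{k:np.round(v,4).tolist() for k,v in f.items() if k!="frame"})
    np.save(f"{n}0.npy",f,allow_pickle=True)
E
```

```text
{'clock': 0.0, 'joints': [1.025, 0.478, 0.022, 1.556, -0.012, 1.109, -0.083], 'qvel': [-0.001, -0.001, 0.0, 0.001, -0.001, 0.001, 0.002], 'tau': [-0.001, -59.646, 1.608, -28.12, 0.012, 0.009, 0.0], 'tcp_pos': [0.286, -0.611, 0.23], 'orientation': [-2.65, 1.685, 0.003], 'contact_force': [-0.124, 0.295, -0.038], 'moment': [0.014, 0.034, 0.087], 'grip_width': 0.086}
scene {'fx': 441.9233, 'fy': 441.9233, 'cx': 276.001, 'cy': 213.6753, 'origin': [1.0125, 0.2771, 0.944], 'rotation': [-1.3028, -2.4504, 0.7382]}
top {'fx': 497.6872, 'fy': 497.6872, 'cx': 281.0133, 'cy': 204.0197, 'origin': [0.3742, -0.0299, 1.1435], 'rotation': [-2.0942, 2.1407, -0.1723]}
wrist {'fx': 325.1923, 'fy': 325.1923, 'cx': 279.9578, 'cy': 203.4362, 'T_tool_cam': [[1.0, 0.0004, -0.0007, 0.0007], [-0.0002, 0.9634, 0.2679, -0.0679], [0.0008, -0.2679, 0.9634, -0.1433], [0.0, 0.0, 0.0, 1.0]]}
```

View pics/scene0.png

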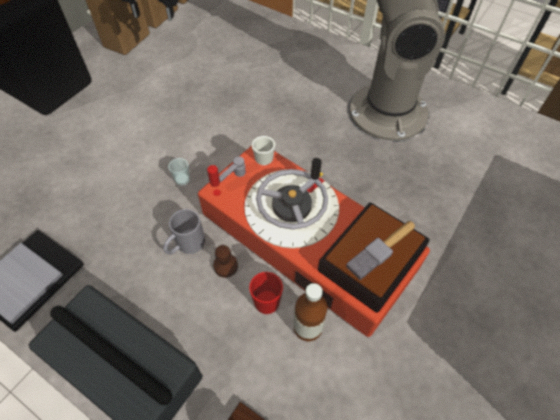

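View pics/top0.png

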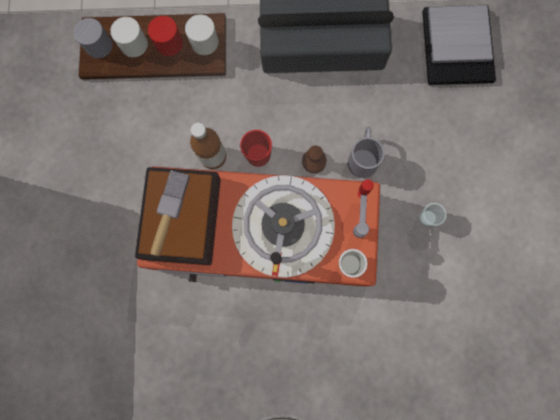

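View pics/wrist0.png

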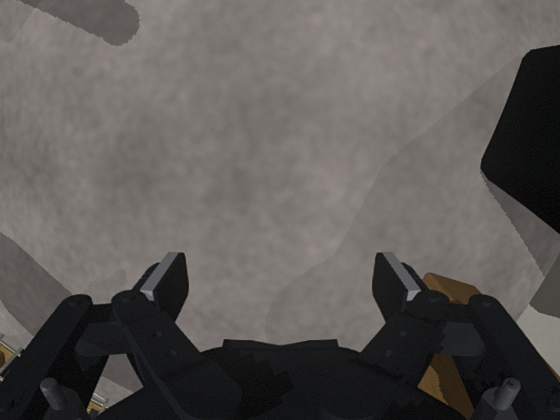

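The scene and top pictures show the handle and red mark on the robot's side of the wheel (top about (276,258)), the hub at (282,223), the red knob at (366,187) with its pivot at (361,230), the espresso cup at (353,263) and the shot glass at (433,215). Next I measure these from both views.

```bash
cat > h.py <<'E'
import numpy as np,cv2
from scipy.spatial.transform import Rotation as R
def load(n): return np.load(n+".npy",allow_pickle=True).item()
def ray(f,p):
    d=R.from_rotvec(f["rotation"]).as_matrix()@np.array([(p[0]-f["cx"])/f["fx"],(p[1]-f["cy"])/f["fy"],1.]);return np.array(f["origin"]),d/np.linalg.norm(d)
def plane(f,p,z):
    o,d=ray(f,p);return o+d*(z-o[2])/d[2]
def tri(f1,p1,f2,p2):
    A=np.zeros((3,3));b=np.zeros(3);L=[]
    for f,p in((f1,p1),(f2,p2)):
        o,d=ray(f,p);M=np.eye(3)-np.outer(d,d);A+=M;b+=M@o;L.append((o,M))
    x=np.linalg.solve(A,b);return x,[round(1e3*np.linalg.norm(M@(x-o)),1) for o,M in L]
def proj(f,X):
    c=R.from_rotvec(f["rotation"]).as_matrix().T@(np.array(X)-f["origin"]);return np.array([f["cx"]+f["fx"]*c[0]/c[2],f["cy"]+f["fy"]*c[1]/c[2]])
E
python3 - <<'E'
from h import *
for n,rois in(("top0",[(220,160,350,290),(335,165,450,290)]),("scene0",[(230,150,350,250),(160,130,290,210)])):
    im=load(n)["frame"]
    for i,(a,b,c,d) in enumerate(rois):
        s=cv2.resize(im[b:d,a:c],None,fx=5,fy=5,interpolation=cv2.INTER_CUBIC);cv2.imwrite(f"pics/{n}_c{i}.png",s[:,:,::-1]);print(s.shape)
E
```

```text
(650, 650, 3)
(625, 575, 3)
(500, 600, 3)
(400, 650, 3)
```

View pics/top0_c0.png

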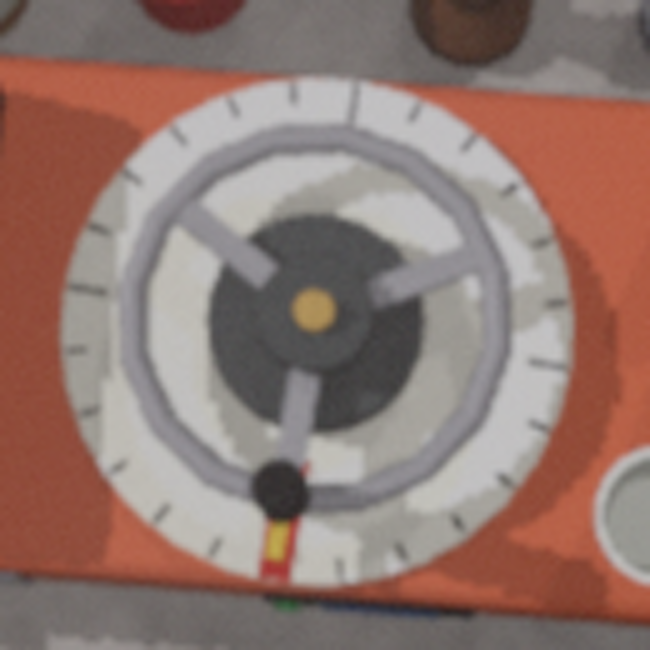

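View pics/top0_c1.png

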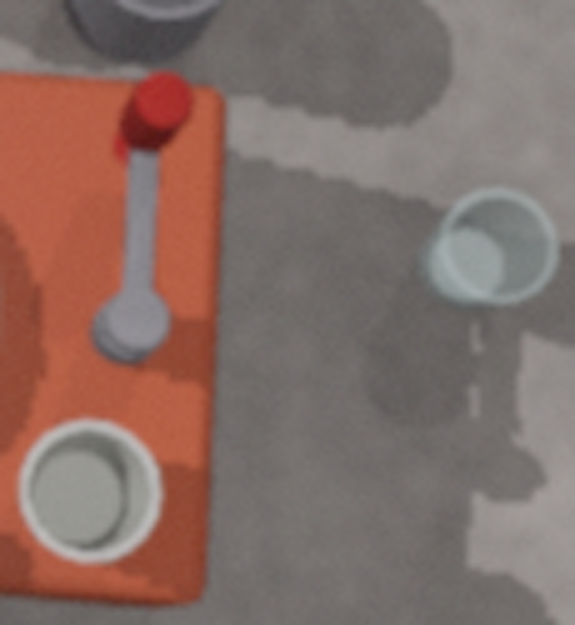

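View pics/scene0_c0.png

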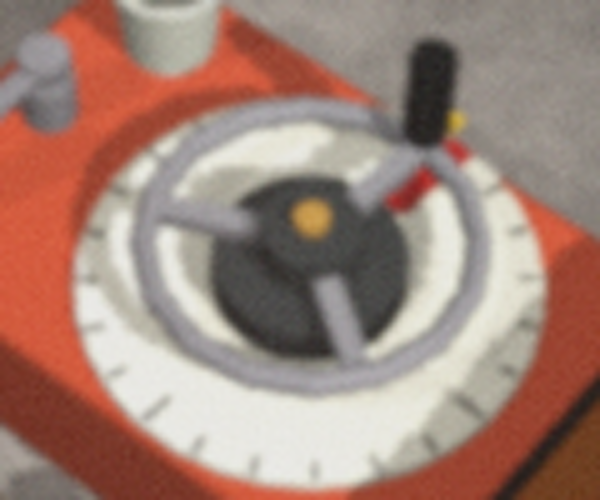

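View pics/scene0_c1.png

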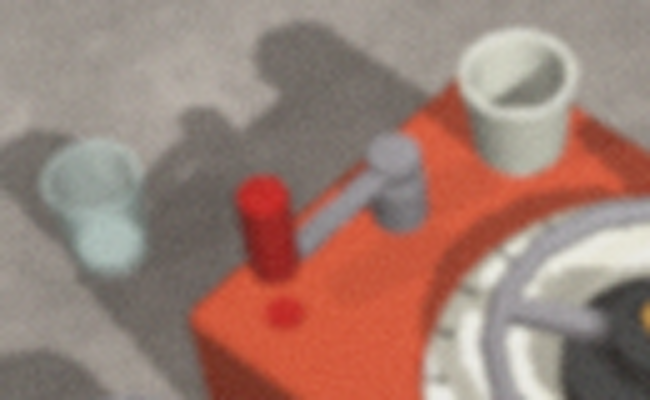

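```bash
python3 - <<'E'
from h import *
T=load("top0");S=load("scene0")
q=lambda o,u:(o[0]+(u[0]+.5)/5-.5,o[1]+(u[1]+.5)/5-.5)
t0,t1,s0,s1=(220,160),(335,165),(230,150),(160,130)
for n,a,b in [("bolt",q(t0,(313,310)),q(s0,(312,217))),("handtop",q(t0,(280,489)),q(s0,(434,51))),("knobtop",q(t1,(164,100)),q(s1,(264,195))),("pivtop",q(t1,(140,317)),q(s1,(394,155))),
 ("espr rim",q(t1,(91,490)),q(s1,(519,69))),("shot rim",q(t1,(499,247)),q(s1,(92,175)))]:
    x,e=tri(T,a,S,b);print(n,x.round(4),e,"on z:",plane(T,a,x[2]).round(3)[:2])
# colour masks: amber bolt & dial ellipse
for n,f,(a,b,c,d) in(("top",T,(220,160,350,290)),("scene",S,(230,150,350,250))):
    hsv=cv2.cvtColor(f["frame"],cv2.COLOR_RGB2HSV)
for n,f,c in(("top",T,(282.6,221.9)),("scene",S,(292.4,193.5))):
    im=f["frame"][...,:].astype(int);m=np.zeros(im.shape[:2],bool);u,v=int(c[0]),int(c[1]);m[v-7:v+8,u-7:u+8]=True
    k=m&(im[...,0]-im[...,2]>50);ys,xs=np.nonzero(k);print(n,"bolt",xs.mean(),ys.mean(),k.sum())
print("dot scene z.11",plane(S,q(s1,(285,314)),.11).round(4),"pivot->")
print("mark outer end (top) z.116",plane(T,q(t0,(277,568)),.116).round(4), "mark mid", plane(T,q(t0,(281,540)),.116).round(4))
for n,f,p in(("millcorner top -y,+x",T,q(t1,(222,92))),("-y,-x",T,q(t1,(203,600)))):print(n,plane(f,p,.11).round(4))
for n,p in(("tamper",(315,158)),("pitcher",(366,155)),("red",(257,145)),("syrup",(199,131))):print(n,plane(T,p,{"tamper":.08,"pitcher":.09,"red":.085,"syrup":.2}[n]).round(3))
for n,p in (("hopper corner",(146,170)),("hop -y+x",(218,172)),("hop -y -x",(209,262))):print(n,plane(T,p,.168).round(3))
E
```

```text
bolt [ 0.5192 -0.0147  0.1612] [np.float64(0.3), np.float64(0.3)] on z: [ 0.519 -0.014]
handtop [ 0.4447 -0.0016  0.2086] [np.float64(0.2), np.float64(0.2)] on z: [ 0.445 -0.001]
knobtop [ 0.5827 -0.1818  0.1956] [np.float64(0.2), np.float64(0.2)] on z: [ 0.583 -0.182]
pivtop [ 0.5038 -0.1746  0.15  ] [np.float64(0.6), np.float64(0.6)] on z: [ 0.504 -0.175]
espr rim [ 0.4347 -0.1508  0.1607] [np.float64(0.3), np.float64(0.3)] on z: [ 0.435 -0.151]
shot rim [ 0.5435 -0.3472  0.059 ] [np.float64(0.3), np.float64(0.3)] on z: [ 0.543 -0.347]
top bolt 282.5 221.5 52
scene bolt 291.85714285714283 193.14285714285714 49
dot scene z.11 [ 0.5841 -0.1811  0.11  ] pivot->
mark outer end (top) z.116 [0.4194 0.0032 0.116 ] mark mid [0.4308 0.0014 0.116 ]
millcorner top -y,+x [ 0.6045 -0.2204  0.11  ]
-y,-x [ 0.3923 -0.2009  0.11  ]
tamper [ 0.671 -0.088  0.08 ]
pitcher [ 0.672 -0.199  0.09 ]
red [0.703 0.039 0.085]
syrup [0.699 0.147 0.2  ]
hopper corner [0.63  0.26  0.168]
hop -y+x [0.622 0.113 0.168]
hop -y -x [0.442 0.13  0.168]
```

Everything agrees with the given sizes: handle radius 75 mm, pivot–axis distance 161 mm, mill yaw about −5.3°, handle and mark both at about 170° seen from the axis. Now I check the tool axes.

```bash
python3 - <<'E'
from h import *
from bench import r
o=r.get_obs();M=R.from_rotvec(o["orientation"]).as_matrix();print(M.round(3));
print("yaw of tool x",np.degrees(np.arctan2(M[1,0],M[0,0])))
print("to-target in world",(np.array([0.60,-0.13,0.26])-o["tcp_pos"]).round(3))
E
```

```text
[[ 0.424 -0.906 -0.001]
 [-0.906 -0.424  0.001]
 [-0.001  0.    -1.   ]]
yaw of tool x -64.91769955018043
to-target in world [0.314 0.481 0.029]
```

send_rows(series=[[[0,0,-0.004],[0,0,-1]],[[0,0,-0.004],[0,0,-1]],[[0,0,-0.004],[0,0,-1]],[[0,0,-0.004],[0,0,-1]],[[0,0,-0.004],[0,0,-1]],[[0,0,-0.004],[0,0,-1]],[[0,0,-0.004],[0,0,-1]],[[0,0,-0.004],[0,0,-1]],[[0,0,0],[0,0,-1]],[[0,0,0],[0,0,-1]],[[0,0,0],[0,0,-1]],[[0,0,0],[0,0,-1]],[[0,0,0],[0,0,-0.98]],[[0,0,0],[0,0,0]]], fingers=255, grip_force=20)

```text
clock: 1.9
tcp_pos: [0.286, -0.6112, 0.2629]
orientation: [-3.141, 0.002, 0.0]
contact_force: [-0.1, 0.6, -0.1]
grip_width: -0.0002
```

send_rows(series=[[[0.0194,-0.0313,0],[0,0,0]],[[0.0194,-0.0313,0],[0,0,0]],[[0.0194,-0.0313,0],[0,0,0]],[[0.0194,-0.0313,0],[0,0,0]],[[0.0194,-0.0313,0],[0,0,0]],[[0.0194,-0.0313,0],[0,0,0]],[[0.0194,-0.0313,0],[0,0,0]],[[0.0194,-0.0313,0],[0,0,0]],[[0.0194,-0.0313,0],[0,0,0]],[[0.0194,-0.0313,0],[0,0,0]],[[0.0194,-0.0313,0],[0,0,0]],[[0.0194,-0.0313,0],[0,0,0]],[[0.0194,-0.0313,0],[0,0,0]],[[0.0194,-0.0313,0],[0,0,0]],[[0.0194,-0.0313,0],[0,0,0]],[[0,0,0],[0,0,0]]])

```text
clock: 3.9
tcp_pos: [0.5786, -0.138, 0.2633]
orientation: [-3.14, -0.006, -0.001]
contact_force: [0.2, -0.1, -0.3]
grip_width: 0.0001
```

```bash
cat > look.py <<'E'
import sys
from h import *
from bench import r,grab_frame
def look(tag,names=("wrist","top")):
    ims=[]
    for n in names:
        f=grab_frame(n);np.save(f"{n}{tag}.npy",f,allow_pickle=True);ims.append(f["frame"][:,:,::-1])
    for n,i in zip(names,ims): cv2.imwrite(f"pics/{n}{tag}.png",i)
if __name__=="__main__":
    o=r.get_obs();print(o["clock"],np.round(o["tcp_pos"],4),np.round(o["contact_force"],1),np.round(o["joints"],2))
    look(sys.argv[1],sys.argv[2:])
E
python3 look.py 1 wrist top
```

```text
3.9 [ 0.5786 -0.138   0.2633] [ 0.2 -0.1 -0.3] [ 0.48  0.35 -0.44  1.69  0.16  1.13 -0.01]
```

View pics/wrist1.png

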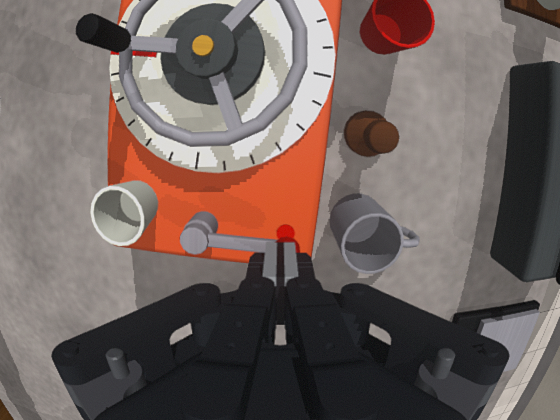

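View pics/top1.png

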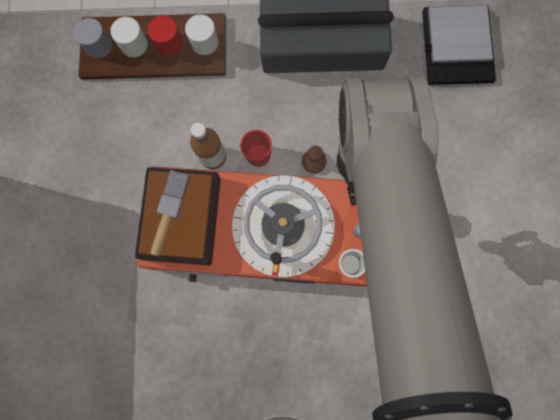

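The wrist picture shows the shut fingers at about (278,260), just on the wheel side of the knob. The lever, from (200,235) to (275,243), points at the red dot at (285,233). I lower the tool beside the knob.

send_rows(series=[[[0,0,0.02],[0,0,0]],[[0,0,0.02],[0,0,0]],[[0,0,0.02],[0,0,0]],[[0,0,0.02],[0,0,0]],[[0,0,0.014],[0,0,0]],[[0,0,0],[0,0,0]],[[0,0,0],[0,0,0]]])

```text
clock: 4.88
tcp_pos: [0.5777, -0.1423, 0.17]
orientation: [3.141, -0.001, 0.002]
contact_force: [-0.1, 0.4, 0.6]
grip_width: -0.0007
```

```bash
python3 - <<'E'
from h import *
P=np.array([.504,-.1745]);a=np.radians([23.6]+list(np.arange(18,-55,-6)))
w=P+.08*np.c_[np.cos(a),np.sin(a)];d=np.diff(w,axis=0);print(w[-1]);print([[round(x,4),round(-y,4)] for x,y in d])
E
```

```text
[ 0.55102282 -0.23922136]
[[np.float64(0.0028), np.float64(0.0073)], [np.float64(0.0022), np.float64(0.0081)], [np.float64(0.0013), np.float64(0.0083)], [np.float64(0.0004), np.float64(0.0084)], [np.float64(-0.0004), np.float64(0.0084)], [np.float64(-0.0013), np.float64(0.0083)], [np.float64(-0.0022), np.float64(0.0081)], [np.float64(-0.003), np.float64(0.0078)], [np.float64(-0.0038), np.float64(0.0075)], [np.float64(-0.0046), np.float64(0.007)], [np.float64(-0.0053), np.float64(0.0065)], [np.float64(-0.0059), np.float64(0.0059)], [np.float64(-0.0065), np.float64(0.0053)]]
```

send_rows(series=[[[0.0028,0.0073,0],[0,0,0]],[[0.0022,0.0081,0],[0,0,0]],[[0.0013,0.0083,0],[0,0,0]],[[0.0004,0.0084,0],[0,0,0]],[[-0.0004,0.0084,0],[0,0,0]],[[-0.0013,0.0083,0],[0,0,0]],[[-0.0022,0.0081,0],[0,0,0]],[[-0.003,0.0078,0],[0,0,0]],[[-0.0038,0.0075,0],[0,0,0]],[[-0.0046,0.007,0],[0,0,0]],[[-0.0053,0.0065,0],[0,0,0]],[[-0.0059,0.0059,0],[0,0,0]],[[-0.0065,0.0053,0],[0,0,0]],[[0,0,0],[0,0,0]]])

```text
clock: 6.62
tcp_pos: [0.5509, -0.2398, 0.1696]
orientation: [3.141, -0.002, 0.001]
contact_force: [0.9, 0.8, -0.3]
grip_width: 0.0
```

```bash
python3 look.py 2 wrist scene
```

```text
6.625 [ 0.5509 -0.2398  0.1696] [ 0.9  0.8 -0.3] [ 0.61  0.45 -0.4   1.78  0.21  0.95  0.13]
```

View pics/wrist2.png

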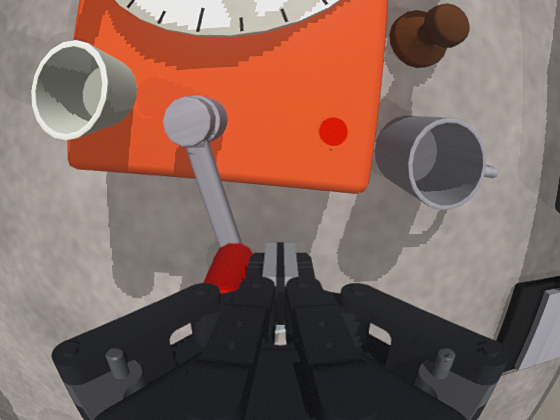

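View pics/scene2.png

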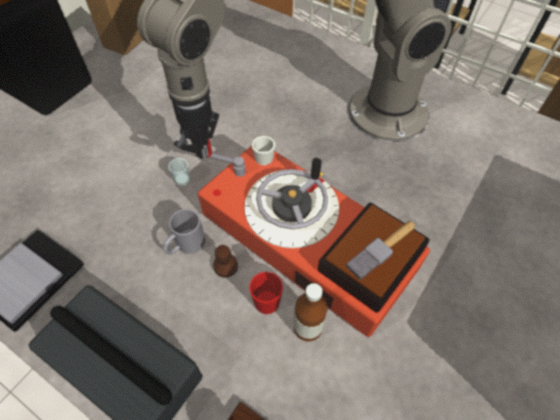

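The knob (now at (232,265) in the wrist picture) has swung out past the mill's end and the glass is untouched. I push on gently to the stop.

send_rows(series=[[[-0.0023,0.0016,0],[0,0,0]],[[-0.0023,0.0015,0],[0,0,0]],[[0,0,0],[0,0,0]]])

```text
clock: 7.1
tcp_pos: [0.5502, -0.2398, 0.1699]
orientation: [-3.14, -0.004, -0.012]
contact_force: [11.1, 3.6, -6.2]
grip_width: 0.0
```

send_rows(series=[[[-0.0024,0.0014,0],[0,0,0]],[[-0.0024,0.0014,0],[0,0,0]],[[0,0,0],[0,0,0]]])

```text
clock: 7.48
tcp_pos: [0.5498, -0.2399, 0.1702]
orientation: [-3.138, -0.009, -0.024]
contact_force: [24.1, 8.3, -13.7]
grip_width: -0.0005
```

```bash
cat >> h.py <<'E'
def wray(f,tcp,rot,p):
    T=np.array(f["T_tool_cam"]);u=np.array([(p[0]-f["cx"])/f["fx"],(p[1]-f["cy"])/f["fy"]]);t=np.linalg.norm(u)
    c=np.r_[np.sin(t)*u/max(t,1e-9),np.cos(t)];M=R.from_rotvec(rot).as_matrix()
    return np.array(tcp)+M@T[:3,3],M@T[:3,:3]@c
def wplane(f,tcp,rot,p,z):
    o,d=wray(f,tcp,rot,p);return o+d*(z-o[2])/d[2]
E
python3 look.py 3 wrist scene
```

```text
7.475 [ 0.5498 -0.2399  0.1702] [ 24.1   8.3 -13.7] [ 0.62  0.44 -0.41  1.79  0.2   0.94  0.14]
```

View pics/wrist3.png

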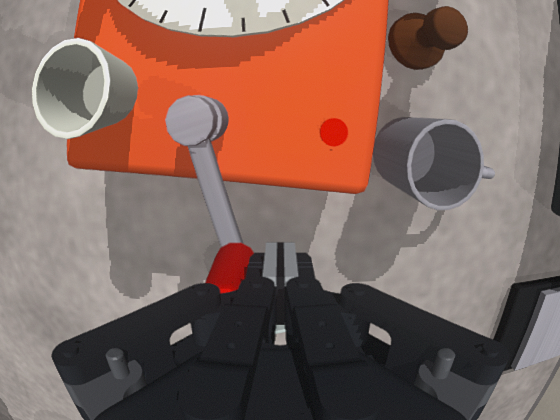

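```bash
python3 - <<'E'
from h import *
from bench import r
o=r.get_obs();f=load("wrist3");g=lambda p,z:wplane(f,o["tcp_pos"],o["orientation"],p,z)
a=g((191,121),.15);b=g((199,148),.148);c=g((231,243),.148);print(a,b,c)
for v in(c-a,c-b):print(np.degrees(np.arctan2(v[1],v[0])))
E
```

```text
[ 0.50477147 -0.17457204  0.15      ] [ 0.50817018 -0.18879043  0.148     ] [ 0.52336947 -0.24119981  0.148     ]
-74.40383098479856
-73.82726457510451
```

send_rows(series=[[[0.007,-0.005,0],[0,0,0]],[[0.007,-0.005,0],[0,0,0]],[[0.005,-0.005,-0.01],[0,0,0]],[[0,0,-0.03],[0,0,0]],[[0,0,-0.04],[0,0,0]],[[0,0,0],[0,0,0]]])

```text
clock: 8.32
tcp_pos: [0.5625, -0.2303, 0.2536]
orientation: [3.139, -0.001, 0.01]
contact_force: [0.4, 0.3, -0.8]
grip_width: -0.0002
```

send_rows(series=[[[-0.0142,-0.0238,0],[0,0,0]],[[-0.0142,-0.0238,0],[0,0,0]],[[-0.0142,-0.0238,0],[0,0,0]],[[-0.0142,-0.0238,0],[0,0,0]],[[-0.0142,-0.0238,0],[0,0,0]],[[-0.0142,-0.0238,0],[0,0,0]],[[-0.0142,-0.0238,0],[0,0,0]],[[-0.0142,-0.0238,0],[0,0,0]],[[0,0,0],[0,0,0]],[[0,0,0],[0,0,0]]])

```text
clock: 9.57
tcp_pos: [0.4471, -0.0397, 0.2493]
orientation: [3.141, -0.001, 0.0]
contact_force: [-0.0, -1.0, -0.1]
grip_width: 0.0001
```

```bash
python3 look.py 4 wrist scene
```

```text
9.575 [ 0.4471 -0.0397  0.2493] [-0.  -1.  -0.1] [ 0.46  0.12 -0.55  2.02  0.07  1.02 -0.12]
```

View pics/wrist4.png

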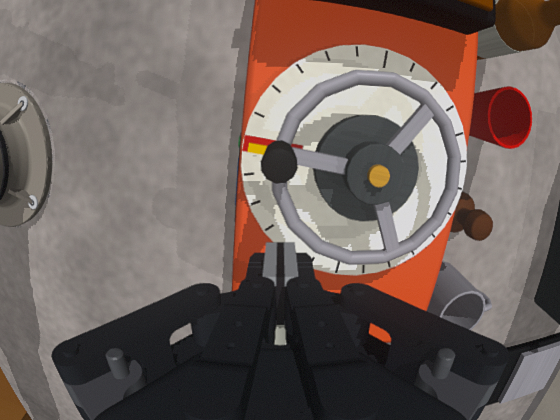

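View pics/scene4.png

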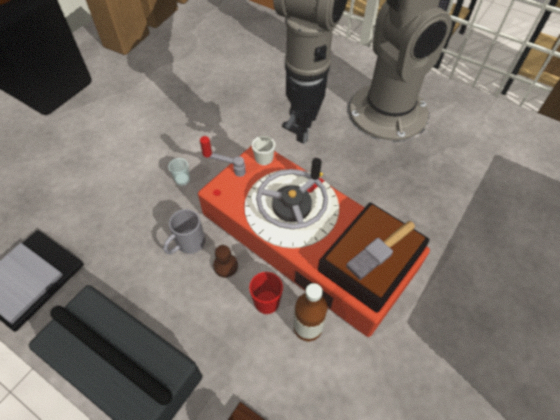

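The wrist picture shows the handle at (279,163) over the red mark and the finger tips at (282,250) behind it. The scene picture shows the lever out and everything standing. I compute the arc rows.

```bash
python3 - <<'E'
from h import *
from bench import r
o=r.get_obs();f=load("wrist4");g=lambda p,z:wplane(f,o["tcp_pos"],o["orientation"],p,z)
print("handle top",g((279,163),.21),"hub",g((379,176),.164), "knob")
C=np.array([.519,-.0145])
a=np.radians(np.r_[199.3,np.arange(194,-154,-6)]);w=C+.075*np.c_[np.cos(a),np.sin(a)];d=np.diff(np.round(w,4),axis=0)
for i in range(0,len(d),20):print(i,"end ang",np.degrees(a[min(i+20,len(d))]),w[min(i+20,len(d))].round(4));print("["+", ".join(f"[[{x:.4f}, {-y:.4f}, 0], [0, 0, 0]]" for x,y in d[i:i+20])+"]")
E
```

```text
handle top [4.47080005e-01 3.18647702e-04 2.10000000e-01] hub [ 0.5205639  -0.01532221  0.164     ] knob
0 end ang 80.0 [0.532  0.0594]
[[[-0.0020, -0.0067, 0], [0, 0, 0]], [[-0.0015, -0.0077, 0], [0, 0, 0]], [[-0.0007, -0.0078, 0], [0, 0, 0]], [[0.0002, -0.0078, 0], [0, 0, 0]], [[0.0009, -0.0078, 0], [0, 0, 0]], [[0.0018, -0.0077, 0], [0, 0, 0]], [[0.0026, -0.0074, 0], [0, 0, 0]], [[0.0033, -0.0071, 0], [0, 0, 0]], [[0.0040, -0.0067, 0], [0, 0, 0]], [[0.0047, -0.0063, 0], [0, 0, 0]], [[0.0054, -0.0058, 0], [0, 0, 0]], [[0.0059, -0.0051, 0], [0, 0, 0]], [[0.0065, -0.0045, 0], [0, 0, 0]], [[0.0068, -0.0038, 0], [0, 0, 0]], [[0.0072, -0.0031, 0], [0, 0, 0]], [[0.0076, -0.0023, 0], [0, 0, 0]], [[0.0077, -0.0015, 0], [0, 0, 0]], [[0.0078, -0.0007, 0], [0, 0, 0]], [[0.0078, 0.0002, 0], [0, 0, 0]], [[0.0078, 0.0009, 0], [0, 0, 0]]]
20 end ang -40.0 [ 0.5765 -0.0627]
[[[0.0077, 0.0018, 0], [0, 0, 0]], [[0.0074, 0.0026, 0], [0, 0, 0]], [[0.0071, 0.0033, 0], [0, 0, 0]], [[0.0067, 0.0040, 0], [0, 0, 0]], [[0.0063, 0.0047, 0], [0, 0, 0]], [[0.0058, 0.0054, 0], [0, 0, 0]], [[0.0051, 0.0059, 0], 
[... 437 characters left out ...]
0.0063, 0], [0, 0, 0]]]
40 end ang -148.0 [ 0.4554 -0.0542]
[[[-0.0054, 0.0058, 0], [0, 0, 0]], [[-0.0059, 0.0051, 0], [0, 0, 0]], [[-0.0065, 0.0045, 0], [0, 0, 0]], [[-0.0068, 0.0038, 0], [0, 0, 0]], [[-0.0072, 0.0031, 0], [0, 0, 0]], [[-0.0076, 0.0023, 0], [0, 0, 0]], [[-0.0077, 0.0015, 0], [0, 0, 0]], [[-0.0078, 0.0007, 0], [0, 0, 0]], [[-0.0078, -0.0002, 0], [0, 0, 0]], [[-0.0078, -0.0009, 0], [0, 0, 0]], [[-0.0077, -0.0018, 0], [0, 0, 0]], [[-0.0074, -0.0026, 0], [0, 0, 0]], [[-0.0071, -0.0033, 0], [0, 0, 0]], [[-0.0067, -0.0040, 0], [0, 0, 0]], [[-0.0063, -0.0047, 0], [0, 0, 0]], [[-0.0058, -0.0054, 0], [0, 0, 0]], [[-0.0051, -0.0059, 0], [0, 0, 0]], [[-0.0045, -0.0065, 0], [0, 0, 0]]]
```

send_rows(series=[[[0.0011,0,0.02],[0,0,0]],[[0,0,0.02],[0,0,0]],[[0,0,0.02],[0,0,0]],[[0,0,0.019],[0,0,0]],[[0,0,0],[0,0,0]],[[0,0,0],[0,0,0]]])

```text
clock: 10.42
tcp_pos: [0.4487, -0.0395, 0.1708]
orientation: [-3.141, 0.001, -0.001]
contact_force: [-0.0, 0.5, 0.1]
grip_width: -0.0001
```

send_rows(series=[[[-0.002,-0.0067,0],[0,0,0]],[[-0.0015,-0.0077,0],[0,0,0]],[[-0.0007,-0.0078,0],[0,0,0]],[[0.0002,-0.0078,0],[0,0,0]],[[0.0009,-0.0078,0],[0,0,0]],[[0.0018,-0.0077,0],[0,0,0]],[[0.0026,-0.0074,0],[0,0,0]],[[0.0033,-0.0071,0],[0,0,0]],[[0,0,0],[0,0,0]]])

```text
clock: 11.55
tcp_pos: [0.4538, 0.0219, 0.1711]
orientation: [-3.141, -0.001, -0.003]
contact_force: [1.6, -0.4, 4.6]
grip_width: -0.0
```

```bash
python3 look.py 5 wrist scene
```

```text
11.55 [0.4538 0.0219 0.1711] [ 1.6 -0.4  4.6] [ 0.33  0.24 -0.58  2.1   0.17  0.85 -0.35]
```

View pics/wrist5.png

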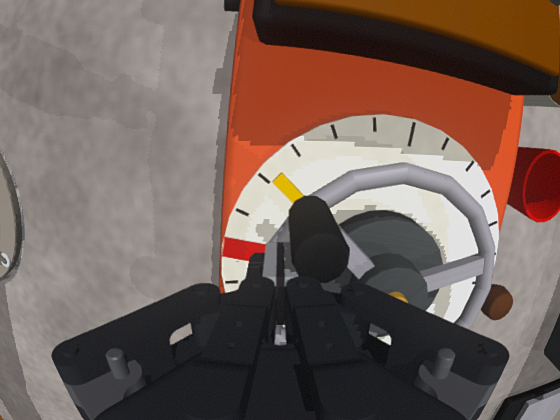

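View pics/scene5.png

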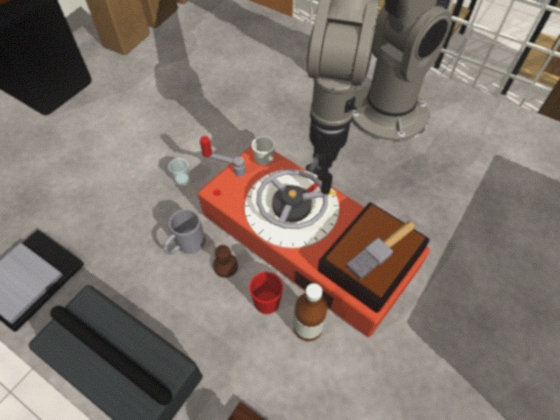

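The wheel is turning: the pointer tip is now at (280,178) and the mark at (243,248). I check the lag and the finger-to-handle distance.

```bash
python3 - <<'E'
from h import *
from bench import r
o=r.get_obs();f=load("wrist5");g=lambda p,z:wplane(f,o["tcp_pos"],o["orientation"],p,z)
C=np.array([.519,-.0145])
for p,z in(((280,179),.15),((290,190),.15),((320,252),.21),((242,248),.116)):
    x=g(p,z)[:2];v=x-C;print(x,np.hypot(*v),np.degrees(np.arctan2(v[1],v[0])))
v=np.array(o["tcp_pos"][:2])-C;print("finger",np.degrees(np.arctan2(v[1],v[0])),np.hypot(*v))
E
```

```text
[0.45412105 0.05658298] 0.09623963544460097 132.38736751294485
[0.45931772 0.05076526] 0.08843940811991687 132.44158055291695
[0.46808847 0.04236793] 0.07632788078134131 131.83677996986827
[0.42894497 0.00335159] 0.0918073427572527 168.78762619393785
finger 150.8418588637577 0.07468658439254108
```

send_rows(series=[[[0.004,-0.0067,0],[0,0,0]],[[0.0047,-0.0063,0],[0,0,0]],[[0.0054,-0.0058,0],[0,0,0]],[[0.0059,-0.0051,0],[0,0,0]],[[0.0065,-0.0045,0],[0,0,0]],[[0.0068,-0.0038,0],[0,0,0]],[[0.0072,-0.0031,0],[0,0,0]],[[0.0076,-0.0023,0],[0,0,0]],[[0.0077,-0.0015,0],[0,0,0]],[[0.0078,-0.0007,0],[0,0,0]],[[0.0078,0.0002,0],[0,0,0]],[[0.0078,0.0009,0],[0,0,0]]])

```text
clock: 13.15
tcp_pos: [0.5305, 0.0569, 0.1704]
orientation: [3.137, -0.004, -0.006]
contact_force: [-7.1, -9.8, 11.4]
grip_width: 0.0001
```

```bash
python3 look.py 6 wrist scene; python3 -c "
from h import *
f=load('scene6')['frame'][110:260,240:440];cv2.imwrite('pics/s6c.png',cv2.resize(f,None,fx=4,fy=4,interpolation=2)[:,:,::-1])"
```

```text
13.15 [0.5305 0.0569 0.1704] [-7.1 -9.8 11.4] [ 0.23  0.37 -0.55  1.92  0.25  0.92 -0.45]
```

View pics/wrist6.png

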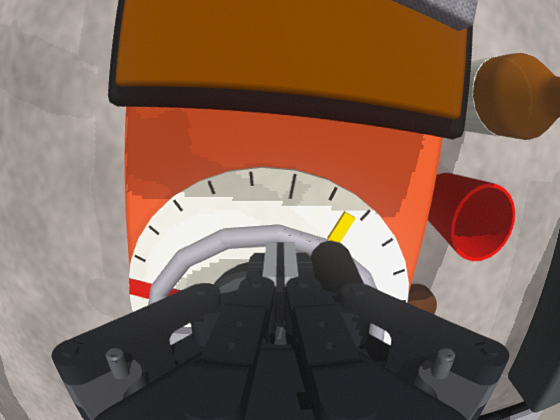

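View pics/s6c.png

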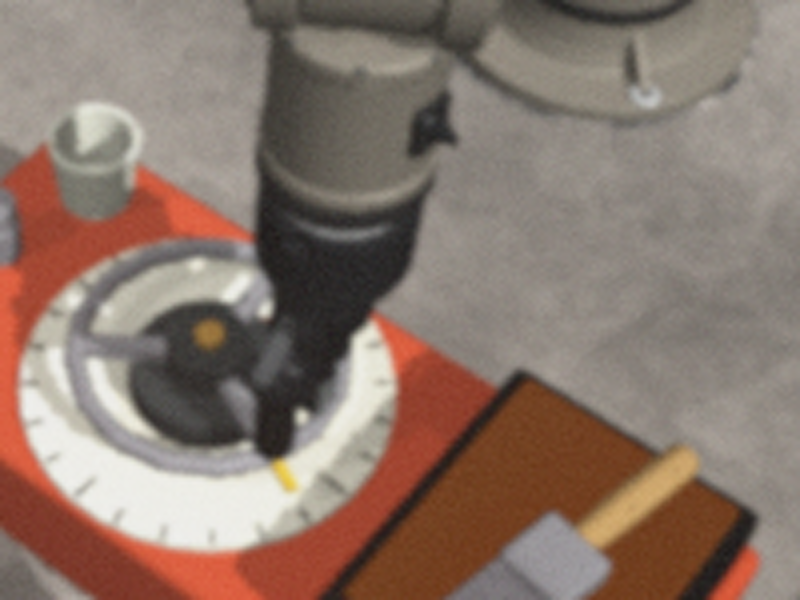

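The handle top at (335,262) is touching the flared part of the right finger, with up to 11 N vertical. I raise the tool so that only the straight tips push.

send_rows(series=[[[-0.004,0,0],[0,0,0]],[[-0.002,0,-0.006],[0,0,0]],[[0,0,-0.006],[0,0,0]],[[0,0,-0.006],[0,0,0]],[[0,0,0],[0,0,0]]])

```text
clock: 13.88
tcp_pos: [0.5264, 0.0596, 0.189]
orientation: [-3.141, 0.0, -0.002]
contact_force: [0.1, -0.4, -0.1]
grip_width: 0.0
```

```bash
python3 look.py 7 wrist; python3 - <<'E'
from h import *
from bench import r
o=r.get_obs();f=load("wrist7");
cv2.imwrite('pics/w7c.png',cv2.resize(f["frame"][150:350,180:440],None,fx=3,fy=3,interpolation=2)[:,:,::-1])
C=np.array([.519,-.0145])
v=np.array(o["tcp_pos"][:2])-C;print("finger",np.degrees(np.arctan2(v[1],v[0])),np.hypot(*v))
E
```

```text
13.875 [0.5264 0.0596 0.189 ] [ 0.1 -0.4 -0.1] [ 0.24  0.34 -0.57  1.92  0.22  0.95 -0.43]
finger 84.42127997023066 0.07430122170454814
```

View pics/w7c.png

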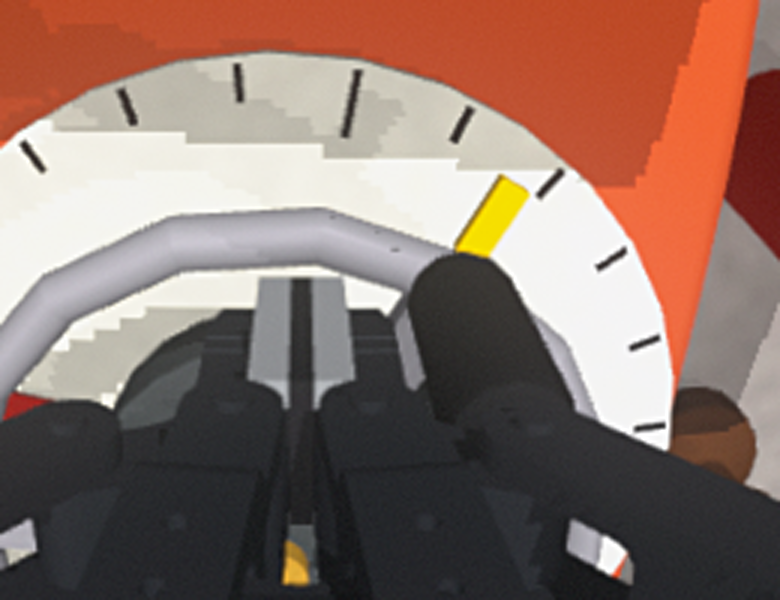

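send_rows(series=[[[0.0056,0.0002,0],[0,0,0]],[[0.0077,0.0018,0],[0,0,0]],[[0.0074,0.0026,0],[0,0,0]],[[0.0071,0.0033,0],[0,0,0]],[[0.0067,0.004,0],[0,0,0]],[[0.0063,0.0047,0],[0,0,0]]])

```text
clock: 14.68
tcp_pos: [0.5675, 0.0431, 0.1883]
orientation: [-3.141, -0.0, -0.001]
contact_force: [-1.9, 2.4, -0.8]
grip_width: 0.0
```

The force is now only about 3 N. I continue round.

send_rows(series=[[[0.0058,0.0054,0],[0,0,0]],[[0.0051,0.0059,0],[0,0,0]],[[0.0045,0.0065,0],[0,0,0]],[[0.0038,0.0068,0],[0,0,0]],[[0.0031,0.0072,0],[0,0,0]],[[0.0023,0.0076,0],[0,0,0]],[[0.0015,0.0077,0],[0,0,0]],[[0.0007,0.0078,0],[0,0,0]],[[-0.0002,0.0078,0],[0,0,0]]])

```text
clock: 15.8
tcp_pos: [0.5933, -0.0201, 0.1885]
orientation: [-3.141, 0.0, -0.0]
contact_force: [-3.4, 3.7, 1.1]
grip_width: -0.0
```

```bash
python3 look.py 8 wrist scene
```

```text
15.8 [ 0.5933 -0.0201  0.1885] [-3.4  3.7  1.1] [ 0.33  0.44 -0.52  1.77  0.25  1.   -0.29]
```

View pics/wrist8.png

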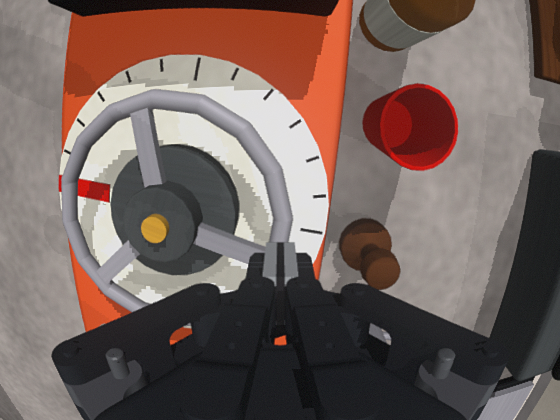

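View pics/scene8.png

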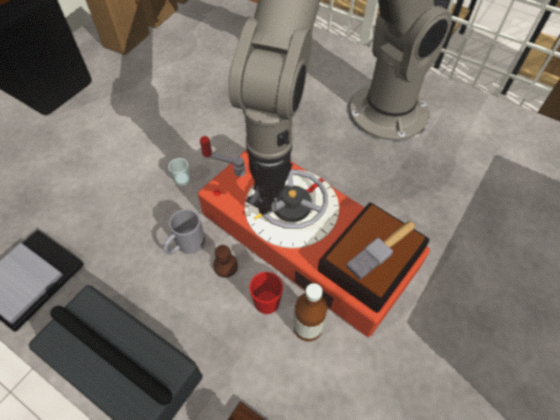

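The wheel is past half a turn and the handle is still ahead of the tips. The spoke at (232,242) points to about −24°, and everything stands. Continuing.

send_rows(series=[[[-0.0009,0.0078,0],[0,0,0]],[[-0.0018,0.0077,0],[0,0,0]],[[-0.0026,0.0074,0],[0,0,0]],[[-0.0033,0.0071,0],[0,0,0]],[[-0.004,0.0067,0],[0,0,0]],[[-0.0047,0.0063,0],[0,0,0]],[[-0.0054,0.0058,0],[0,0,0]],[[-0.0059,0.0051,0],[0,0,0]]])

```text
clock: 16.9
tcp_pos: [0.5648, -0.0721, 0.1886]
orientation: [-3.14, -0.002, -0.002]
contact_force: [0.8, 6.3, 0.2]
grip_width: -0.0001
```

send_rows(series=[[[-0.0065,0.0045,0],[0,0,0]],[[-0.0068,0.0038,0],[0,0,0]],[[-0.0072,0.0031,0],[0,0,0]],[[-0.0076,0.0023,0],[0,0,0]],[[-0.0077,0.0015,0],[0,0,0]],[[-0.0078,0.0007,0],[0,0,0]]])

```text
clock: 17.65
tcp_pos: [0.5209, -0.0896, 0.1884]
orientation: [-3.141, 0.0, -0.001]
contact_force: [3.6, 3.2, -0.3]
grip_width: 0.0002
```

```bash
python3 look.py 9 wrist scene
```

```text
17.65 [ 0.5209 -0.0896  0.1884] [ 3.6  3.2 -0.3] [ 0.48  0.33 -0.52  1.92  0.2   0.94 -0.13]
```

View pics/wrist9.png

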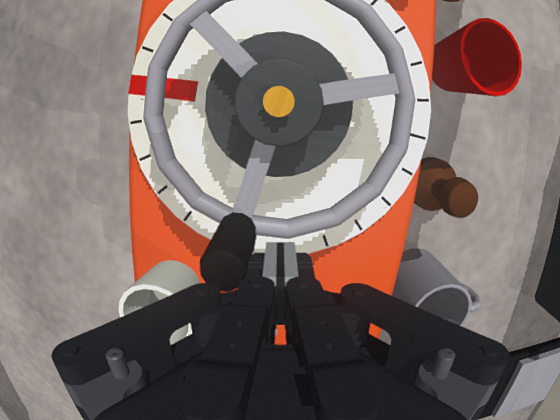

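View pics/scene9.png

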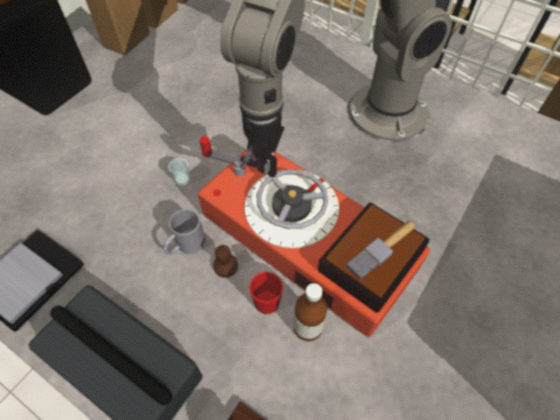

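send_rows(series=[[[-0.0078,-0.0002,0],[0,0,0]],[[-0.0078,-0.0009,0],[0,0,0]],[[-0.0077,-0.0018,0],[0,0,0]],[[-0.0074,-0.0026,0],[0,0,0]],[[-0.0071,-0.0033,0],[0,0,0]],[[-0.0067,-0.004,0],[0,0,0]],[[-0.0063,-0.0047,0],[0,0,0]],[[-0.0058,-0.0054,0],[0,0,0]],[[-0.0051,-0.0059,0],[0,0,0]],[[-0.0045,-0.0065,0],[0,0,0]],[[0,0,0],[0,0,0]]])

```text
clock: 19.12
tcp_pos: [0.4537, -0.0537, 0.188]
orientation: [-3.141, -0.001, 0.003]
contact_force: [-0.4, 0.3, 0.7]
grip_width: 0.0001
```

```bash
python3 look.py 10 wrist top
```

```text
19.125 [ 0.4537 -0.0537  0.188 ] [-0.4  0.3  0.7] [ 0.48  0.22 -0.56  2.07  0.15  0.89 -0.16]
```

View pics/wrist10.png

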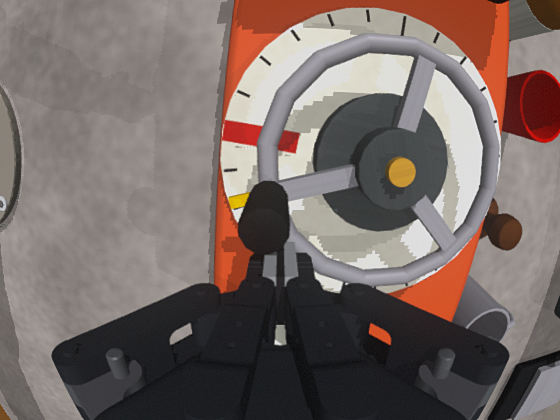

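```bash
cat > ang.py <<'E'
import sys
from h import *
from bench import r
# args tag, then name u v z
def ang(tag,pts):
    o=r.get_obs();f=load("wrist"+tag);g=lambda p,z:wplane(f,o["tcp_pos"],o["orientation"],p,z)
    C=np.array([.519,-.0145])
    for n,p,z in pts:
        x=g(p,z)[:2];v=x-C;print(n,x.round(4),np.hypot(*v).round(4),np.degrees(np.arctan2(v[1],v[0])).round(1))
    v=np.array(o["tcp_pos"][:2])-C;print("finger",np.degrees(np.arctan2(v[1],v[0])).round(1),np.hypot(*v).round(4))
E
python3 -c "
from ang import *
ang('10',[('ptr tip',(231,203),.15),('ptr',(243,200),.15),('mark out',(225,133),.116),('mark mid',(245,136),.116),('mark in',(297,143),.116),('hub',(402,172),.164),('spoke',(320,181),.15)])"
```

```text
ptr tip [ 0.4258 -0.0368] 0.0958 -166.5
ptr [ 0.4329 -0.035 ] 0.0885 -166.6
mark out [0.4177 0.002 ] 0.1026 170.7
mark mid [ 4.311e-01 -2.000e-04] 0.089 170.8
mark in [ 0.4655 -0.005 ] 0.0543 169.9
hub [ 0.521  -0.0153] 0.0022 -21.6
spoke [ 0.4772 -0.0237] 0.0428 -167.5
finger -148.7 0.076
```

send_rows(series=[[[-0.0015,-0.004,0],[0,0,0]],[[-0.0015,-0.004,0],[0,0,0]],[[-0.0015,-0.004,0],[0,0,0]],[[-0.0012,-0.0042,0],[0,0,0]],[[-0.0012,-0.0042,0],[0,0,0]],[[-0.0012,-0.0042,0],[0,0,0]],[[0,0,0],[0,0,0]]])

```text
clock: 20.1
tcp_pos: [0.4466, -0.029, 0.1884]
orientation: [-3.141, -0.001, 0.001]
contact_force: [0.3, 0.6, 0.5]
grip_width: -0.0
```

```bash
python3 look.py 11 wrist
```

```text
20.1 [ 0.4466 -0.029   0.1884] [0.3 0.6 0.5] [ 0.45  0.2  -0.58  2.09  0.14  0.89 -0.21]
```

View pics/wrist11.png

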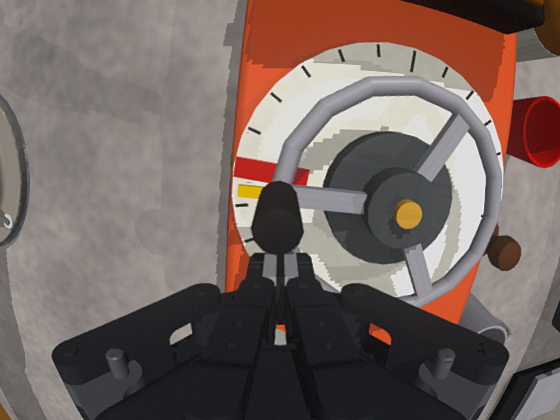

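```bash

python3 -c "
from ang import *
ang('11',[('ptr tip',(239,190),.15),('ptr',(255,191),.15),('mark out',(236,167),.116),('mark mid',(260,171),.116),('hub',(409,215),.164),('spoke',(340,200),.15)])
f=load('wrist4');T=f['T_tool_cam']
f2=f
"
```

```text
ptr tip [ 0.4231 -0.0041] 0.0964 173.8
ptr [ 0.4324 -0.0048] 0.0872 173.6
mark out [0.4171 0.0039] 0.1036 169.8
mark mid [0.4333 0.001 ] 0.0871 169.7
hub [ 0.5204 -0.0151] 0.0015 -22.5
spoke [ 0.4818 -0.0101] 0.0374 173.2
finger -168.7 0.074
```

The pointer is at 173.7° and the mark at about 169.8°, so roughly 4° is left.

send_rows(series=[[[-0.0004,-0.0026,0],[0,0,0]],[[-0.0004,-0.0025,0],[0,0,0]],[[0,0,0],[0,0,0]],[[0,0,0],[0,0,0]]])

```text
clock: 20.65
tcp_pos: [0.4461, -0.0245, 0.1883]
orientation: [-3.141, 0.0, 0.0]
contact_force: [1.6, -1.0, -0.2]
grip_width: 0.0001
```

send_rows(series=[[[0,0.006,0],[0,0,0]],[[0,0.012,0],[0,0,0]],[[0,0,-0.03],[0,0,0]],[[0,0,-0.03],[0,0,0]],[[0,0,0],[0,0,0]],[[0,0,0],[0,0,0]]])

```text
clock: 21.4
tcp_pos: [0.4455, -0.0433, 0.2477]
orientation: [3.141, -0.002, -0.001]
contact_force: [-0.0, 0.8, 0.5]
grip_width: 0.0002
```

```bash
python3 look.py 12 wrist scene
```

```text
21.4 [ 0.4455 -0.0433  0.2477] [-0.   0.8  0.5] [ 0.5   0.12 -0.58  2.02  0.08  1.02 -0.12]
```

View pics/wrist12.png

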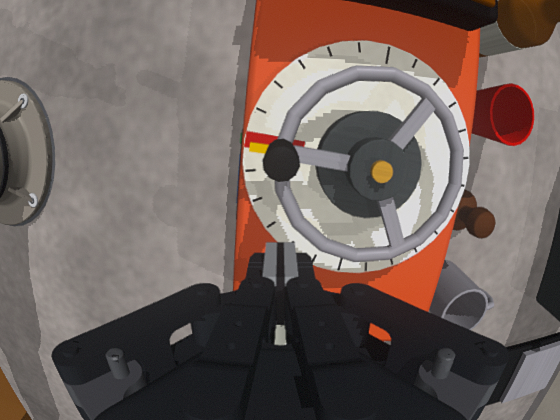

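View pics/scene12.png

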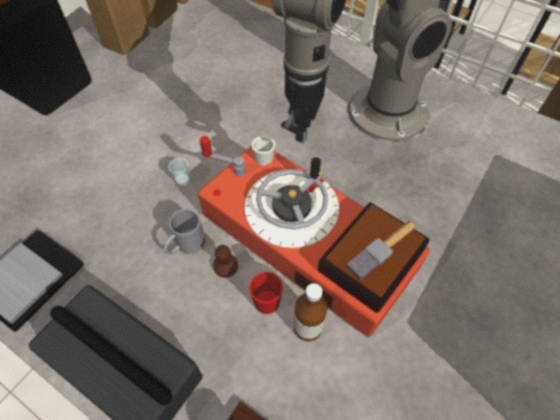

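```bash

python3 - <<'E'
from ang import *
from h import *
o=r.get_obs()
for tag,tcp,h,pt in(('4',[.4471,-.0397,.2493],(279,163),(258,148)),('12',o["tcp_pos"],(281,160),(259,148))):
    f=load("wrist"+tag);im=f["frame"].astype(int);C=np.array([.519,-.0145])
    box=np.zeros(im.shape[:2],bool);box[120:190,235:330]=True
    for n,m,z in(("handle",im.max(2)<50,.21),("yellow",(im[...,0]>150)&(im[...,1]>120)&(im[...,2]<80),.15),("hub",None,.164)):
        if n=="hub":
            b=np.zeros_like(box);b[160:190,365:400]=True;m=(im[...,0]-im[...,2]>60)&b
        else:m=m&box
        ys,xs=np.nonzero(m);p=(xs.mean(),ys.mean());x=wplane(f,tcp,[3.1416,0,0],p,z)[:2];v=x-C;print(tag,n,np.round(p,1),m.sum(),x.round(4),np.hypot(*v).round(4),np.degrees(np.arctan2(v[1],v[0])).round(1))
E
```

```text
4 handle [281.  162.2] 1110 [0.448  0.0011] 0.0727 167.6
4 yellow [256.5 148.2] 159 [0.4298 0.0031] 0.0909 168.9
4 hub [378.6 175.5] 378 [ 0.52   -0.0145] 0.001 -1.0
12 handle [282.9 160.4] 1125 [ 0.4472 -0.0009] 0.0731 169.3
12 yellow [257.9 147.4] 157 [0.4292 0.0006] 0.0911 170.5
12 hub [381.7 171.3] 383 [ 0.5198 -0.0143] 0.0008 15.4
```

The wheel has been turned one full turn and stands within about 2° of its starting position. The pointer is over the mark. Next I move to the outer side of the lever knob.

send_rows(series=[[[0.0048,0.0261,0],[0,0,0]],[[0.0048,0.0261,0],[0,0,0]],[[0.0048,0.0261,0],[0,0,0]],[[0.0048,0.0261,0],[0,0,0]],[[0.0048,0.0261,0],[0,0,0]],[[0.0048,0.0261,0],[0,0,0]],[[0.0048,0.0261,0],[0,0,0]],[[0.0048,0.0261,0],[0,0,0]],[[0,0,0],[0,0,0]],[[0,0,0],[0,0,0]]])

```text
clock: 22.75
tcp_pos: [0.484, -0.2505, 0.2475]
orientation: [-3.14, -0.001, 0.002]
contact_force: [0.2, 0.2, 0.7]
grip_width: 0.0002
```

```bash
python3 look.py 13 wrist scene
```

```text
22.75 [ 0.484  -0.2505  0.2475] [0.2 0.2 0.7] [ 0.72  0.28 -0.43  1.82  0.13  1.07  0.24]
```

View pics/wrist13.png

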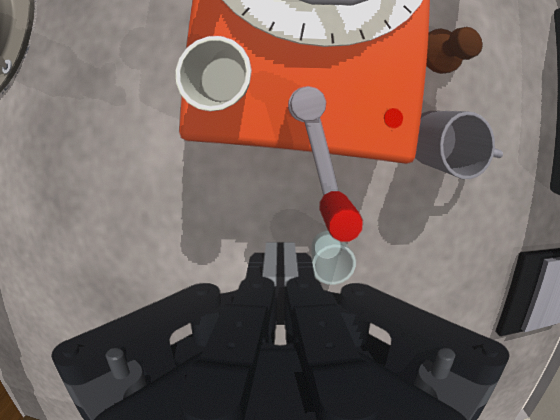

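```bash
python3 - <<'E'
from h import *
P=np.array([.504,-.1745]);a=np.radians(np.arange(-104,-26,6))
w=P+.08*np.c_[np.cos(a),np.sin(a)];d=np.diff(np.round(w,4),axis=0);print(w[0],w[-1]);print("["+", ".join(f"[[{x:.4f}, {-y:.4f}, 0], [0, 0, 0]]" for x,y in d)+"]")
E
```

```text
[ 0.48464625 -0.25212366] [ 0.57184385 -0.21689354]
[[[0.0083, 0.0016, 0], [0, 0, 0]], [[0.0083, 0.0008, 0], [0, 0, 0]], [[0.0084, -0.0002, 0], [0, 0, 0]], [[0.0083, -0.0010, 0], [0, 0, 0]], [[0.0082, -0.0019, 0], [0, 0, 0]], [[0.0079, -0.0027, 0], [0, 0, 0]], [[0.0076, -0.0036, 0], [0, 0, 0]], [[0.0071, -0.0043, 0], [0, 0, 0]], [[0.0067, -0.0050, 0], [0, 0, 0]], [[0.0061, -0.0057, 0], [0, 0, 0]], [[0.0055, -0.0063, 0], [0, 0, 0]], [[0.0048, -0.0069, 0], [0, 0, 0]]]
```

The knob is at (344,222) and the tips at (280,255), clear on its robot side, with the lever still out. I go down and push it back.

send_rows(series=[[[0,0.001,0.02],[0,0,0]],[[0,0,0.02],[0,0,0]],[[0,0,0.02],[0,0,0]],[[0,0,0.0105],[0,0,0]],[[0,0,0],[0,0,0]],[[0.0083,0.0016,0],[0,0,0]],[[0.0083,0.0008,0],[0,0,0]],[[0.0084,-0.0002,0],[0,0,0]],[[0.0083,-0.001,0],[0,0,0]]])

```text
clock: 23.98
tcp_pos: [0.5181, -0.2535, 0.1778]
orientation: [-3.141, 0.0, 0.001]
contact_force: [-2.0, 1.2, -0.1]
grip_width: 0.0001
```

send_rows(series=[[[0.0082,-0.0019,0],[0,0,0]],[[0.0079,-0.0027,0],[0,0,0]],[[0.0076,-0.0036,0],[0,0,0]],[[0.0071,-0.0043,0],[0,0,0]],[[0.0067,-0.005,0],[0,0,0]],[[0.0061,-0.0057,0],[0,0,0]],[[0.0055,-0.0063,0],[0,0,0]],[[0.0048,-0.0069,0],[0,0,0]],[[0,0,0],[0,0,0]]])

```text
clock: 25.1
tcp_pos: [0.5726, -0.2162, 0.178]
orientation: [-3.141, -0.002, -0.002]
contact_force: [0.1, -0.3, -0.6]
grip_width: -0.0001
```

```bash
python3 look.py 14 wrist scene
```

```text
25.1 [ 0.5726 -0.2162  0.178 ] [ 0.1 -0.3 -0.6] [ 0.57  0.46 -0.41  1.74  0.21  0.98  0.08]
```

View pics/wrist14.png

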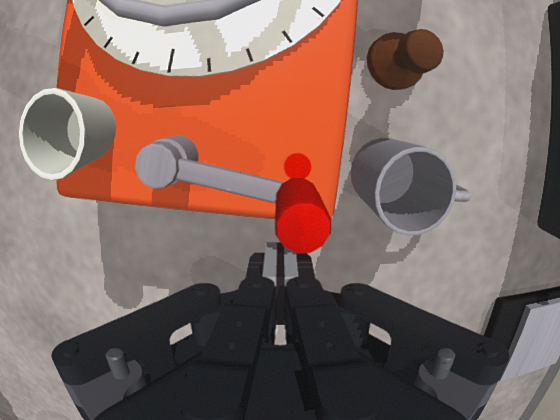

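View pics/scene14.png

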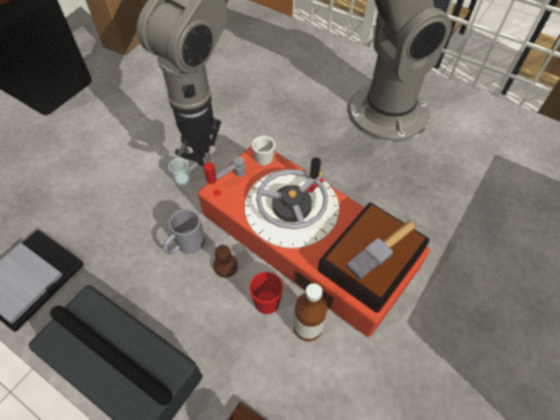

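The knob at (302,225) is almost back above its red dot at (298,165). I push the rest gently to the stop.

send_rows(series=[[[0.002,-0.0036,0],[0,0,0]],[[0.002,-0.0037,0],[0,0,0]],[[0.0012,-0.0025,0],[0,0,0]],[[0,0,0],[0,0,0]]])

```text
clock: 25.7
tcp_pos: [0.577, -0.207, 0.1778]
orientation: [-3.141, -0.0, -0.001]
contact_force: [-1.2, -0.4, -0.4]
grip_width: -0.0002
```

send_rows(series=[[[0.001,-0.0025,0],[0,0,0]],[[0.0008,-0.002,0],[0,0,0]],[[0,0,0],[0,0,0]]])

```text
clock: 26.08
tcp_pos: [0.5781, -0.2044, 0.1778]
orientation: [3.14, -0.002, -0.001]
contact_force: [-2.5, -4.3, 1.3]
grip_width: -0.0
```

Force is rising at the stop; one more small press to be sure.

send_rows(series=[[[0.0005,-0.002,0],[0,0,0]],[[0,-0.0015,0],[0,0,0]],[[0,0,0],[0,0,0]]])

```text
clock: 26.45
tcp_pos: [0.578, -0.2042, 0.1778]
orientation: [3.137, -0.006, -0.002]
contact_force: [-3.5, -11.1, 0.1]
grip_width: -0.0003
```

send_rows(series=[[[0,0.006,0],[0,0,0]],[[0,0.012,0],[0,0,0]],[[0,0.004,-0.03],[0,0,0]],[[0,0,-0.04],[0,0,0]],[[-0.03,0.04,-0.02],[0,0,0]],[[-0.04,0.04,-0.01],[0,0,0]],[[-0.04,0.04,0],[0,0,0]],[[-0.04,0.04,0],[0,0,0]],[[0,0.03,0],[0,0,0]],[[0,0,0],[0,0,0]],[[0,0,0],[0,0,0]]])

```text
clock: 27.82
tcp_pos: [0.4299, -0.4104, 0.2777]
orientation: [-3.14, -0.002, -0.001]
contact_force: [0.7, 0.4, -0.2]
grip_width: -0.0003
```

```bash
python3 look.py 15 top scene; python3 - <<'E'
from h import *
for n in("top",):
    f=load(n+"15")["frame"];cv2.imwrite("pics/t15c.png",cv2.resize(f[140:310,220:460],None,fx=3,fy=3,interpolation=2)[:,:,::-1])
E
```

```text
27.825 [ 0.4299 -0.4104  0.2777] [ 0.7  0.4 -0.2] [ 0.93  0.33 -0.34  1.68  0.12  1.15  0.56]
```

View pics/t15c.png

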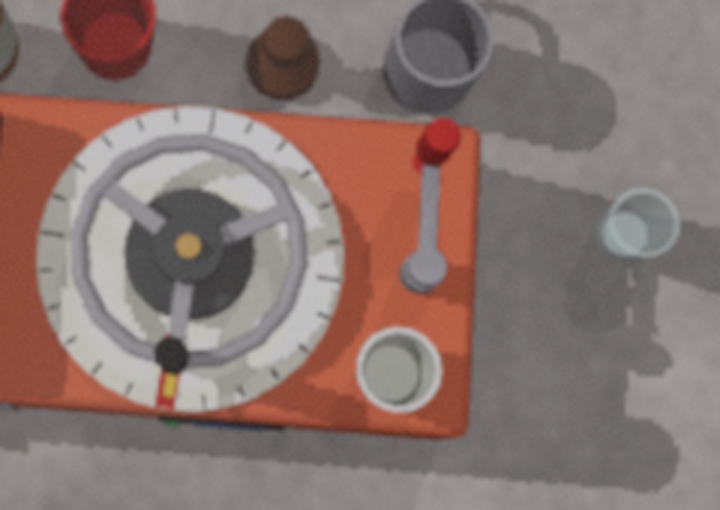

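View pics/scene15.png

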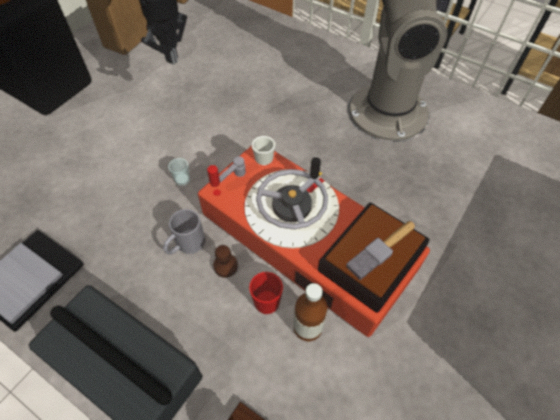

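```bash
python3 - <<'E'
from h import *
for n,k,h in(("top",(350,170,385,240),(265,248,290,268)),("scene",(200,158,228,190),(300,150,330,185))):
    for t in("0","15"):
        im=load(n+t)["frame"].astype(int)
        def c(m,b):
            M=np.zeros_like(m);M[b[1]:b[3],b[0]:b[2]]=True;y,x=np.nonzero(m&M);return x.mean().round(2),y.mean().round(2),len(x)
        print(n,t,"knob",c((im[...,0]>110)&(im[...,1]<40)&(im[...,2]<50),k),"handle",c(im.max(2)<55,h))
    a=load(n+"0")["frame"];b=load(n+"15")["frame"];d=cv2.absdiff(a,b).max(2)
    m=cv2.morphologyEx((d>45).astype(np.uint8),cv2.MORPH_OPEN,np.ones((2,2)));q=cv2.connectedComponentsWithStats(m);print([tuple(int(v) for v in s) for s in q[2][1:] if s[4]>6])
T=load("top15")
p=plane(T,(335+(163.5-0)/5*0+0,0),.2) if 0 else None
E
```

```text
top 0 knob (np.float64(362.62), np.float64(189.19), 21) handle (np.float64(276.32), np.float64(258.28), 47)
top 15 knob (np.float64(362.74), np.float64(189.05), 19) handle (np.float64(277.4), np.float64(258.32), 47)
[(509, 216, 51, 80, 2642), (556, 232, 4, 29, 90)]
scene 0 knob (np.float64(213.28), np.float64(178.65), 54) handle (np.float64(315.39), np.float64(168.38), 130)
scene 15 knob (np.float64(213.12), np.float64(178.44), 59) handle (np.float64(314.67), np.float64(167.7), 132)
[(59, 0, 29, 17, 327), (110, 0, 31, 33, 496), (140, 0, 48, 65, 1843), (377, 0, 7, 12, 54), (89, 11, 3, 4, 9), (380, 26, 3, 8, 18), (138, 28, 3, 4, 10), (404, 28, 7, 6, 16), (436, 29, 3, 4, 9), (135, 33, 5, 8, 24), (398, 35, 5, 8, 17), (97, 52, 8, 10, 39), (107, 52, 5, 4, 11), (100, 60, 10, 7, 39), (115, 60, 4, 3, 8), (111, 64, 3, 3, 8), (115, 65, 4, 4, 10), (117, 66, 12, 7, 38), (114, 73, 4, 3, 8), (318, 177, 3, 3, 7)]
```

```bash
python3 -c "
from bench import r
print(r.hand_in())"
```

```text
the job is handed in; nothing more can be done
None
```

The coffee mill is set one turn coarser and the job is handed in at about 28 s; the hand-in gave no verdict. With the shut fingertips I did three things:
- **Release:** I pushed the lock lever out to its stop. The lever measured −74° in the world frame, which is about 1.2 rad of travel.
- **Turn:** I pushed the handle clockwise once round, until it was over the mark again.
- **Lock:** I pushed the lever back to its stop, where the force rose to about 11 N, and moved the arm clear.

**Last checks:**
- **Wheel:** The handle stands about 1.6° short of where it started, within the 10° allowed.
- **Lever:** The knob is within 0.3 px of its starting position in both fixed views.
- **Bystanders:** The before-and-after pictures show no change at any of the cups, the tamper, the jug, the bottle, the glass or the brush.
- **Arm:** The tool is clear of everything, with a force reading of about 0.

**One irregularity:** About a quarter of the way round, the flared part of a finger pressed on the handle top, with about 11 N vertical and 17 N in all. I backed off and raised the tool 18 mm. After that, pushing read about 3–6 N. Pressing the lever against its outer stop read up to about 29 N.

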